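Line the washed beakers up by height on the drying board

ROBOT

A 6-joint arm with a two-finger parallel gripper is mounted at the origin on the work surface. World frame = base frame: x ahead of the robot, y to its left, z up, the work surface at z = 0. Lengths are in m, angles in rad, forces in N, time in s.
With the tool pointing down it reaches from about 0.225 to 0.875 m from the base axis. Payload 3.4 kg.
Tool frame: the origin (TCP) lies at the very end of the fingers, on their centre line; the grasp point (between the pads) lies 19 mm behind it (robot.pinch_z is the distance from the TCP to the grasp point, in m); z points along the fingers, y is the line along which they close (so a half turn about z gives the same grasp; the last joint's range is limited). The gripper opens to 85 mm and grips with 20 to 120 N. Pads are 22 mm wide; open, the fingers measure 114 mm over their backs; the gripper's body (76 mm by 85 mm) begins 54 mm behind the grasp point. The pads swing forward as they close: fully open they stand 13 mm farther back than shut.
Start: joints at [-1.24, 0.276, 1.505, -0, 1.361, -0.121], TCP at [0.251, -0.517, 0.231] pointing down, gripper open.
Joint ranges: [-2.89, 2.89], [-0.75, 2.08], [0.22, 2.7], [-1.18, 4.32], [0.11, 2.71], [-2.7, 2.7]. Speed limits (rad/s): [2.57, 2.57, 3.14, 3.14, 3.14, 3.14].

INTERFACE

Orientations are given as a unit quaternion [x, y, z, w].
In Python, from cell import robot gives the robot as it stands. The module is installed in compiled form; this text tells all that it offers.
- The arm moves only by the shell command python3 -m jog 'ROWS' [FORCE]. ROWS is JSON, a list of rows, each a list of 3 entries, a list of its own where there are three numbers: the turn, a rotation vector about the tool's x, y, z in rad, then the shift along the tool's x, y, z in cm, then the opening in per cent of the stroke, from 0 (shut) to 100 (fully open). A call has 1 to 8 rows; each row shifts and turns the commanded pose from where the row before left it, along the tool's axes as they then stand; what a row does not reach is not made up. A row lasts 1/8 s, in which the tool goes at most 62.5 mm and 10.7 degrees, less where a joint would pass 70% of its speed; a pose out of reach is approached as far as the arm can. A call with a gripper value outside its range is refused whole. The fingers move at their own pace and stop on an object; FORCE is the grip in N (left out, the last holds). Time passes only in rows, so rows that do not move let the fingers close. It gives the time, the measured TCP pose, the force, the opening and the grip force at its end, in the units of the state.
- robot.state(): the state, without advancing time (a new reading comes with each control period).
- robot.snapshot(name): name is "side" or "top"; returns (picture, depth): 420x560x3 uint8, red, green, blue; 420x560 float32, m along the optical axis (not along the pixel's ray), 0 where there is no reading.
- robot.get_calibration(name): a dict with "intrinsics" (3x3 intrinsics, pixels), "origin" and "attitude" of the camera in the world. Camera axes: x right, y up, looking along -z (the intrinsics and any distortion apply to the point x, -y, -z); pixel columns grow to the right and rows downward; lengths in m; the calibration is good to about 2 mm. A picture is of the moment at which its call begins. get_calibration takes no time and is no camera call.
- robot.finish_job(): hands the job in; it is judged then, once.
The state is a dict: "t": time; "q": joint angles; "joint_velocities": joint speeds; "joint_efforts": joint torques, N m; "ee_pos": TCP position; "orientation": TCP orientation; "ft_force": force on the tool from outside, world axes, zero at the start; "torque": the same for the moment, N m; "opening": finger opening in m; "grip_force": force on a finger pad.
Only numpy, scipy, OpenCV 4.12 (cv2) and the standard library are available. Lean on these libraries where they do the work, as an engineer would, in place of code of your own. Each camera call takes 0.05 s, during which the arm holds its last target. There are 200 camera calls.

TASK

Stand the four washed beakers on the drying board, mouth down as they are now and each in the middle of its own round pad, in order of height: the shortest on the pad next to the red knob, rising to the tallest on the pad furthest from it. Leave the little amber bottle that stands among them where it is.

Things in the scene. Friction and masses are not known exactly. Their poses are not given: they have to be found in the camera images.
- beaker_tan_mid (a point): Loose tan (light brown) plastic beaker standing mouth down on the steel table: 45 mm tall, round, 56 mm across low down (57 mm over the lip at the very bottom), narrowing evenly to 52 mm at the flat top; about 52 g. The point is its centre, half-way up, 22.5 mm above its underside; z points up along its axis.
- beaker_orange_mid (a point): Loose orange plastic beaker standing mouth down on the steel table: 65 mm tall, round, 56 mm across low down (57 mm over the lip at the very bottom), narrowing evenly to 52 mm at the flat top; about 62 g. The point is its centre, half-way up, 32.5 mm above its underside; z points up along its axis.
- beaker_navy_mid (a point): Loose dark navy blue plastic beaker standing mouth down on the steel table: 85 mm tall, round, 56 mm across low down (57 mm over the lip at the very bottom), narrowing evenly to 52 mm at the flat top; about 72 g. The point is its centre, half-way up, 42.5 mm above its underside; z points up along its axis.
- beaker_teal_mid (a point): Loose teal green plastic beaker standing mouth down on the steel table: 105 mm tall, round, 56 mm across low down (57 mm over the lip at the very bottom), narrowing evenly to 52 mm at the flat top; about 82 g. The point is its centre, half-way up, 52.5 mm above its underside; z points up along its axis.
- pad_1: One of four alike round pads fixed on the white drying board: black rim, grey middle, 80 mm across, 3 mm thick, in one straight row at 90 mm centres. The board (100 mm wide, 480 mm long, top 12 mm above the table, length roughly along y) stands in a different place and turned a little each time, and the pad numbers do not follow the order along the row. The origin is the centre of the pad's underside, 12 mm above the table; a beaker on the pad stands 15 mm above the table.
- pad_2: One of four alike round pads fixed on the white drying board: black rim, grey middle, 80 mm across, 3 mm thick, in one straight row at 90 mm centres. The board (100 mm wide, 480 mm long, top 12 mm above the table, length roughly along y) stands in a different place and turned a little each time, and the pad numbers do not follow the order along the row. The origin is the centre of the pad's underside, 12 mm above the table; a beaker on the pad stands 15 mm above the table.
- pad_3: One of four alike round pads fixed on the white drying board: black rim, grey middle, 80 mm across, 3 mm thick, in one straight row at 90 mm centres. The board (100 mm wide, 480 mm long, top 12 mm above the table, length roughly along y) stands in a different place and turned a little each time, and the pad numbers do not follow the order along the row. The origin is the centre of the pad's underside, 12 mm above the table; a beaker on the pad stands 15 mm above the table.
- pad_4: One of four alike round pads fixed on the white drying board: black rim, grey middle, 80 mm across, 3 mm thick, in one straight row at 90 mm centres. The board (100 mm wide, 480 mm long, top 12 mm above the table, length roughly along y) stands in a different place and turned a little each time, and the pad numbers do not follow the order along the row. The origin is the centre of the pad's underside, 12 mm above the table; a beaker on the pad stands 15 mm above the table.
- stop_red: Red knob, 32 mm across and 32 mm high, fixed on the board at one end of the row, in line with the pads and 75 mm from the centre of the nearest pad; a grey one of the same shape stands at the other end. Which end is red changes. Origin: centre of its underside, 12 mm above the table.
- dropper: Small amber glass bottle with a black cap, 32 mm across and 60 mm high, loose, standing among the beakers; not to be disturbed. Origin: centre of its underside.

How it is judged:
By the outcome, as a careful person would: the job done as asked, in the order asked, and still so for the second after the job is handed in, with the robot touching nothing.
It also fails if it takes over 106 s, if anything falls off the work surface, if the arm or the gripper's body presses on something with over 40 N, if the wrist force passes 120 N, or if a joint passes its speed limit or range.

## Working session

There is one attempt and no reset: what is moved stays moved. The work goes in short steps, Python scripts to look and compute and a shell command to move; the robot and the scene stay as the last step left them, time stands still between calls to the robot, and variables do not carry over. Pictures are saved under pics/ and viewed, at most 14 in all, crops included, and the job is handed in when it is done.

```bash
mkdir -p pics; ls; python3 - <<'E'
from cell import robot
import cv2,numpy as np
for n in("side","top"):
    p,d=robot.snapshot(n); cv2.imwrite(f"pics/{n}0.png",p[:,:,::-1]); np.savez(f"{n}0.npz",p=p,d=d)
    print(n,robot.get_calibration(n))
s=robot.state();print(s)
E
```

```text
pics
side {'intrinsics': array([[433.52005549,   0.        , 282.61576026],
       [  0.        , 433.52005549, 214.90189944],
       [  0.        ,   0.        ,   1.        ]]), 'origin': array([0.18735557, 0.68427096, 0.53274741]), 'attitude': array([-0.120507  ,  0.48145285,  0.83733638, -0.22923569])}
top {'intrinsics': array([[492.93181591,   0.        , 288.31661214],
       [  0.        , 492.93181591, 210.38428936],
       [  0.        ,   0.        ,   1.        ]]), 'origin': array([0.41309523, 0.00265859, 1.09250513]), 'attitude': array([-0.04941894,  0.06044957,  0.712745  , -0.69706397])}
{'t': 0.1, 'q': array([-1.24001975e+00,  2.76540935e-01,  1.50600446e+00, -4.86009772e-06,
        1.36069449e+00, -1.21003688e-01]), 'joint_velocities': array([ 3.05198360e-04, -2.84265500e-03, -3.21503310e-03,  4.09669453e-04,
       -5.56903392e-04, -2.02812134e-06]), 'joint_efforts': array([ 1.45869770e-03, -4.17700410e+01, -2.46404654e+01, -1.56608808e-04,
        5.82120076e-03,  1.71531372e-05]), 'ee_pos': array([ 0.25086556, -0.51687055,  0.2305218 ]), 'orientation': array([ 9.74594683e-01,  2.23974388e-01, -8.85907948e-05, -8.18839222e-04]), 'ft_force': array([ 0.32938992,  0.34519166, -0.31116283]), 'torque': array([-0.0683079 , -0.0117526 ,  0.01197187]), 'grip_force': 0.0, 'opening': 0.08540527878005127}
```

View pics/top0.png

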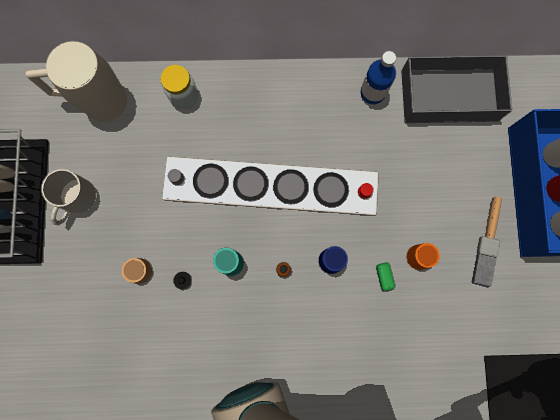

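View pics/side0.png

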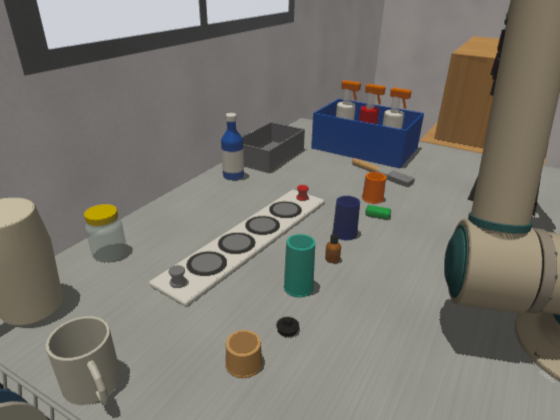

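The top view shows the beakers: tan (136,270), teal (228,261), navy (334,260), orange (427,256). The bottle is at (284,270). The pads run from (210,181) to (331,189), with the red knob at (366,190), so tan goes next to it. The side view agrees.

```bash
cat > h.py <<'E'
from cell import robot
import cv2,numpy as np
from scipy.spatial.transform import Rotation as R
def cal(n):
    c=robot.get_calibration(n); return c["intrinsics"],np.array(c["origin"]),R.from_quat(c["attitude"]).as_matrix()
def ray(n,u,v):
    K,o,A=cal(n); d=A@np.array([(u-K[0,2])/K[0,0],-(v-K[1,2])/K[1,1],-1]); return o,d
def onz(n,u,v,z):
    o,d=ray(n,u,v); return o+d*(z-o[2])/d[2]
def cloud(n,d):
    K,o,A=cal(n); v,u=np.indices(d.shape)
    P=np.stack([(u-K[0,2])/K[0,0]*d,-(v-K[1,2])/K[1,1]*d,-d],-1)@A.T+o
    P[d==0]=np.nan; return P
def tri(a,b):
    (o1,d1),(o2,d2)=a,b
    s=np.linalg.lstsq(np.c_[d1,-d2],o2-o1,rcond=None)[0]
    p,q=o1+s[0]*d1,o2+s[1]*d2; return (p+q)/2,np.linalg.norm(p-q)
HUE=dict(tan=(8,18,90,190),orange=(4,13,200,256),navy=(112,128,120,256),teal=(75,92,120,256))
ROI=dict(top=(110,230,450,300),side=(200,150,420,390))
def snap(n,tag=None):
    p,d=robot.snapshot(n)
    if tag: cv2.imwrite(f"pics/{n}{tag}.png",p[:,:,::-1])
    return p,d
def mask(p,c,roi):
    h=cv2.cvtColor(p,cv2.COLOR_RGB2HSV); a,b,s0,s1=HUE[c]
    m=cv2.inRange(h,(a,s0,40),(b,s1-1,255)); k=np.zeros_like(m); x0,y0,x1,y1=roi; k[y0:y1,x0:x1]=1; m=m*k
    n,l,st,_=cv2.connectedComponentsWithStats(m)
    i=1+np.argmax(st[1:,4]) if n>1 else 0
    return l==i
def topface(n,p,d,c,roi=None):
    m=mask(p,c,roi or ROI[n]); z=cloud(n,d)[:,:,2]; zt=np.nanpercentile(z[m],90)
    f=(m&(np.abs(z-zt)<.005)).astype(np.uint8)
    cs,_=cv2.findContours(f,cv2.RETR_EXTERNAL,cv2.CHAIN_APPROX_NONE); k=cv2.convexHull(max(cs,key=cv2.contourArea))
    (u,v),ax,_=cv2.fitEllipse(k); return u,v,ax,zt
E
python3 - <<'E'
from h import *
S={n:(lambda f:(f['p'],f['d']))(np.load(f"{n}0.npz")) for n in("top","side")}
for p,_ in S.values():
    pass
h={n:cv2.cvtColor(S[n][0],cv2.COLOR_RGB2HSV) for n in S}
for c,(u,v),(us,vs) in [("tan",(136,270),(243,345)),("orange",(427,256),(374,182)),("navy",(334,260),(347,205)),("teal",(228,261),(300,245))]:
    print(c,h["top"][v,u],h["side"][vs,us],h["side"][vs+14,us])
    try:
        t=topface("top",*S["top"],c);s=topface("side",*S["side"],c)
        P,e=tri(ray("top",*t[:2]),ray("side",*s[:2]))
        print(" top",np.round(t[:2],1),np.round(t[2],1),"zdepth %.3f"%t[3],"side",np.round(s[:2],1),np.round(s[2],1),"%.3f"%s[3],"tri",P.round(4),"gap %.4f"%e,"onz",onz("top",*t[:2],P[2]).round(4)[:2],onz("top",*t[:2],dict(tan=.045,orange=.065,navy=.085,teal=.105)[c]).round(4)[:2],
          onz("side",*s[:2],dict(tan=.045,orange=.065,navy=.085,teal=.105)[c]).round(4)[:2])
    except Exception as ex: print(ex)
# pads: black rims
for n in S:
    p,d=S[n]; g=cv2.cvtColor(p,cv2.COLOR_RGB2GRAY); hh=h[n]
    w=((g>185)&(hh[:,:,1]<40)).astype(np.uint8); 
    if n=="side": w[:190]=0
    else: w[:150]=0; w[220:]=0
    cs,_=cv2.findContours(w,cv2.RETR_CCOMP,cv2.CHAIN_APPROX_NONE)
    for k in cs:
        if 300<cv2.contourArea(k)<4000:
            (u,v),ax,_=cv2.fitEllipse(k); print(n,round(u,1),round(v,1),np.round(ax,1),onz(n,u,v,.013).round(4))
    r=cv2.inRange(hh,(0,180,80),(3,255,255))|cv2.inRange(hh,(175,180,80),(180,255,255))
    x0,y0,x1,y1=(340,170,390,210) if n=="top" else (290,180,320,205)
    q=np.argwhere(r[y0:y1,x0:x1])[:,::-1].mean(0)+[x0,y0]; print(n,"red",q,onz(n,*q,.03).round(4))
q=onz("top",284,270,.06);print("bottle",q)
E
```

```text
tan [ 15 123 153] [ 16 139 139] [ 16 141 112]
 top [133.8 269.9] [23.8 25.2] zdepth 0.047 side [242.7 343.6] [27.8 35.1] 0.046 tri [0.4582 0.3135 0.0415] gap 0.0013 onz [0.4577 0.3132] [0.4575 0.3122] [0.457  0.3163]
orange [ 11 225 168] [ 11 212 130] [ 11 210 129]
 top [426.6 255.1] [23.5 24.2] zdepth 0.066 side [375.3 176.8] [ 9.3 19.3] 0.065 tri [ 0.4743 -0.3026  0.0618] gap 0.0014 onz [ 0.4736 -0.3029] [ 0.4734 -0.3019] [ 0.4729 -0.2956]
navy [115 161  81] [116 129  83] [117 104  64]
 top [334.5 258.7] [24.1 24.8] zdepth 0.087 side [347.9 201.9] [ 8.8 22.2] 0.086 tri [ 0.4698 -0.1071  0.0816] gap 0.0010 onz [ 0.4694 -0.1073] [ 0.4692 -0.1069] [ 0.4681 -0.1009]
teal [ 83 136 129] [ 83 153 113] [ 83 143  91]
 top [225.6 260.3] [25.1 25.6] zdepth 0.107 side [300.4 242.8] [17.3 28.4] 0.105 tri [0.4705 0.1133 0.1013] gap 0.0013 onz [0.4699 0.1131] [0.4697 0.1127] [0.4688 0.1184]
top 330.8 189.4 [36.6 37.4] [ 0.6276 -0.1122  0.013 ]
top 290.6 186.5 [36.8 37.1] [ 0.6362 -0.0226  0.013 ]
top 250.5 183.4 [36.7 37.3] [0.6449 0.0669 0.013 ]
top 210.3 180.5 [36.5 37.4] [0.6534 0.1563 0.013 ]
top red [365.19463087 189.69798658] [ 0.622  -0.1862  0.03  ]
side 233.4 245.7 [ 34.1 189.6] [0.6442 0.08   0.013 ]
side red [301.75609756 189.2195122 ] [ 0.6291 -0.1972  0.03  ]
bottle [ 0.44947856 -0.00348817  0.06      ]
```

```bash
python3 -m jog '[[[0,0,-0.1865],[0,0,0],100],[[0,0,-0.1865],[0,0,0],100],[[0,0,-0.1865],[0,0,0],100],[[0,0,-0.1865],[0,0,0],100],[[0,0,-0.1865],[0,0,0],100],[[0,0,-0.1865],[0,0,0],100],[[0,0,0],[0,0,0],100]]' 40; python3 -m jog '[[[0,0,0],[3.6,3.7,0],100],[[0,0,0],[3.6,3.7,0],100],[[0,0,0],[3.6,3.7,0],100],[[0,0,0],[3.6,3.7,0],100],[[0,0,0],[3.6,3.7,0],100],[[0,0,0],[3.6,3.7,0],100],[[0,0,0],[0,0,0],100],[[0,0,0],[0,0,0],100]]'
```

```text
t: 0.98
ee_pos: [0.2509, -0.5171, 0.2309]
orientation: [0.708, 0.706, 0.0, -0.0]
ft_force: [-0.6, 0.2, 0.4]
opening: 0.0855
grip_force: 0.0
t: 1.98
ee_pos: [0.4728, -0.3014, 0.2311]
orientation: [0.707, 0.707, -0.0, -0.0]
ft_force: [-1.3, -0.1, -0.2]
opening: 0.0854
grip_force: 0.0
```

```bash
python3 - <<'E'
from h import *
f=np.load("side0.npz");g=cv2.cvtColor(f['p'],cv2.COLOR_RGB2GRAY);P=cloud("side",f['d'])
T=[(330.8,189.4),(290.6,186.5),(250.5,183.4),(210.3,180.5)]
# grey middles in side: expected centre, then blob centroid there, triangulate
K,o,A=cal("side")
w=((g>55)&(g<150)).astype(np.uint8)
for u,v in T:
    c=A.T@(onz("top",u,v,.015)-o); uu,vv=K[0,0]*c[0]/-c[2]+K[0,2],-K[1,1]*c[1]/-c[2]+K[1,2]
    m=np.zeros_like(w);cv2.circle(m,(int(uu),int(vv)),25,1,-1)
    n,l,st,ce=cv2.connectedComponentsWithStats(w*m,connectivity=4);i=l[int(round(vv)),int(round(uu))]
    p,e=tri(ray("top",u,v),ray("side",*ce[i])); print((round(uu,1),round(vv,1)),ce[i].round(1),st[i],p.round(4),round(e,4),"depth z",P[int(vv),int(uu)].round(4))
E
```

```text
(np.float64(285.7), np.float64(208.6)) [284.8 208.9] [269 201  33  17 402] [ 0.6284 -0.1118  0.0139] 0.002 depth z [ 0.6306 -0.1145  0.0144]
(np.float64(262.9), np.float64(224.2)) [261.7 224.4] [245 216  35  19 473] [ 0.6371 -0.022   0.0141] 0.0027 depth z [ 0.6376 -0.0215  0.0155]
(np.float64(236.9), np.float64(241.9)) [235.7 242.2] [218 232  38  22 571] [0.6459 0.0673 0.0137] 0.0023 depth z [0.6477 0.0656 0.0155]
(np.float64(207.2), np.float64(262.3)) [205.8 262.5] [186 251  41  25 693] [0.6543 0.1569 0.0142] 0.0026 depth z [0.654  0.1555 0.0149]
```

Pad height comes out at 14–15 mm from both views, as stated. Next is the orange beaker.

```bash
python3 -m jog '[[[0,0,0],[0,0.1,5],100],[[0,0,0],[0,0,5],100],[[0,0,0],[0,0,5],100],[[0,0,0],[0,0,3],100],[[0,0,0],[0,0,2],100],[[0,0,0],[0,0,0.5],100],[[0,0,0],[0,0,0],100]]' 40; python3 -m jog '[[[0,0,0],[0,0,0],40],[[0,0,0],[0,0,0],30],[[0,0,0],[0,0,0],30],[[0,0,0],[0,0,0],30],[[0,0,0],[0,0,0],30],[[0,0,0],[0,0,0],30]]' 40
```

```text
t: 2.85
ee_pos: [0.4737, -0.3023, 0.0266]
orientation: [0.708, 0.706, -0.0, 0.0]
ft_force: [0.7, -0.2, -0.5]
opening: 0.0852
grip_force: 0.0
t: 3.6
ee_pos: [0.4746, -0.3019, 0.0279]
orientation: [0.707, 0.707, -0.0, 0.001]
ft_force: [-1.4, -0.6, 5.6]
opening: 0.0528
grip_force: 41.8
```

```bash
python3 -m jog '[[[0,0,0],[0,0,-4],30],[[0,0,0],[0,0,-4],30],[[0,0,0],[4.7,2.7,0],30],[[0,0,0],[4.7,2.7,0],30],[[0,0,0],[4.7,2.7,0],30],[[0,0,0],[4.7,2.7,0],30],[[0,0,0],[4.7,2.7,0],30],[[0,0,0],[4.5,2.7,0],30]]'; python3 -m jog '[[[0,0,0],[0,0,0],30],[[0,0,0],[0,0,0],30],[[0,0,0],[0,0,0],30]]'; python3 - <<'E'
from h import *
snap("side","1"); p,d=snap("top","1")
E
```

```text
t: 4.6
ee_pos: [0.6369, -0.0195, 0.1069]
orientation: [0.707, 0.707, 0.0, 0.001]
ft_force: [0.6, -0.1, -0.3]
opening: 0.0519
grip_force: 42.6
t: 4.97
ee_pos: [0.6353, -0.0225, 0.1064]
orientation: [0.708, 0.707, -0.0, 0.0]
ft_force: [0.4, -0.2, -1.0]
opening: 0.0523
grip_force: 42.6
```

View pics/side1.png

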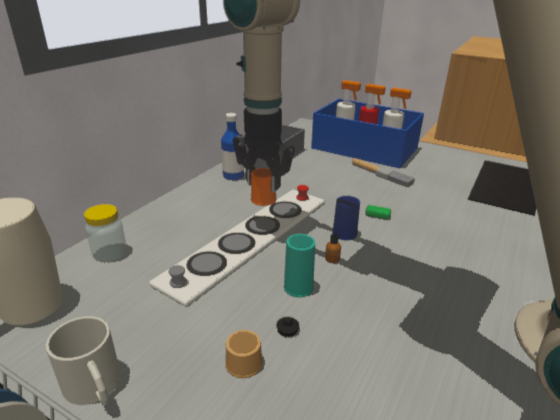

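The side view shows orange held upright at (263,187), over the second pad. Now I lower it.

```bash
python3 -m jog '[[[0,0,0],[0,0.1,3],30],[[0,0,0],[0,0,2],30],[[0,0,0],[0,0,0.8],30],[[0,0,0],[0,0,0.4],30],[[0,0,0],[0,0,0.2],30],[[0,0,0],[0,0,0.1],30],[[0,0,0],[0,0,0],30]]'
```

```text
t: 5.95
ee_pos: [0.6375, -0.0217, 0.0429]
orientation: [0.707, 0.707, 0.0, 0.001]
ft_force: [-2.4, 0.0, 5.7]
opening: 0.0525
grip_force: 43.2
```

```bash
python3 -m jog '[[[0,0,0],[0,0,0],75],[[0,0,0],[0,0,0],90],[[0,0,0],[0,0,0],90],[[0,0,0],[0,0,-1],90],[[0,0,0],[0,0,-3],90],[[0,0,0],[0,0,-4],90],[[0,0,0],[0,0,-4],100]]'; python3 -m jog '[[[0,0,0],[-2.1,-4.2,0],100],[[0,0,0],[-2.1,-4.2,0],100],[[0,0,0],[-2.1,-4.2,0],100],[[0,0,0],[-2.1,-4.2,0],100],[[0,0,0],[0,0,0],100],[[0,0,0],[0,0,0],100]]'; python3 - <<'E'
from h import *
snap("side","2");p,d=snap("top","2")
t=topface("top",p,d,"orange",(220,140,400,230));print(t,onz("top",*t[:2],.08))
t=topface("top",p,d,"teal");print(t,onz("top",*t[:2],.105))
E
```

```text
t: 6.82
ee_pos: [0.6371, -0.0213, 0.163]
orientation: [0.707, 0.707, 0.0, 0.0]
ft_force: [0.4, 0.8, 0.5]
opening: 0.0853
grip_force: 0.0
t: 7.58
ee_pos: [0.4701, -0.1056, 0.1622]
orientation: [0.707, 0.707, 0.001, 0.001]
ft_force: [0.2, 0.7, -0.1]
opening: 0.0855
grip_force: 0.0
(291.2584533691406, 180.3972930908203, (23.16266441345215, 24.166915893554688), np.float64(0.08129630767134133)) [ 0.63526888 -0.02270957  0.08      ]
(225.6646270751953, 260.3236999511719, (25.164161682128906, 25.71934700012207), np.float64(0.10645667408575343)) [0.46969807 0.11257764 0.105     ]
```

View pics/side2.png

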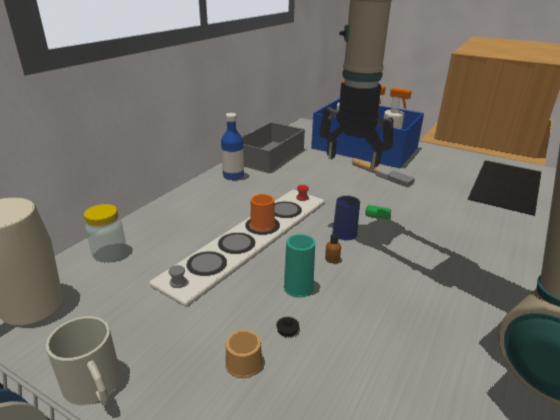

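Orange stands within 1 mm of its pad centre. Navy next.

```bash
python3 -m jog '[[[0,0,0],[-0.1,0,4],100],[[0,0,0],[0,0,4],100],[[0,0,0],[0,0,2.5],100],[[0,0,0],[0,0,1.3],100],[[0,0,0],[0,0,0],100]]' 40; python3 -m jog '[[[0,0,0],[0,0,0],40],[[0,0,0],[0,0,0],30],[[0,0,0],[0,0,0],30],[[0,0,0],[0,0,0],30],[[0,0,0],[0,0,0],30],[[0,0,0],[0,0,0],30]]' 40
```

```text
t: 8.3
ee_pos: [0.4694, -0.106, 0.0427]
orientation: [0.707, 0.707, -0.0, -0.001]
ft_force: [0.9, -0.5, 0.6]
opening: 0.0855
grip_force: 0.0
t: 9.05
ee_pos: [0.4701, -0.1067, 0.0447]
orientation: [0.707, 0.707, 0.001, 0.001]
ft_force: [-0.0, 0.2, 5.6]
opening: 0.0518
grip_force: 42.3
```

```bash
python3 -m jog '[[[0,0,0],[0,0,-5],30],[[0,0,0],[0,0,-5],30],[[0,0,0],[3.5,3.5,0],30],[[0,0,0],[3.5,3.5,0],30],[[0,0,0],[3.5,3.5,0],30],[[0,0,0],[3.5,3.5,0],30],[[0,0,0],[3.4,3.5,0],30]]'; python3 -m jog '[[[0,0,0],[0,0,0],30],[[0,0,0],[0,0,0],30],[[0,0,0],[0,0,0],30]]'
```

```text
t: 9.93
ee_pos: [0.645, 0.0689, 0.1435]
orientation: [0.707, 0.707, 0.0, 0.0]
ft_force: [0.6, 0.1, -0.4]
opening: 0.0521
grip_force: 42.8
t: 10.3
ee_pos: [0.643, 0.0667, 0.1434]
orientation: [0.707, 0.707, -0.0, -0.0]
ft_force: [-0.4, -0.7, -0.9]
opening: 0.0519
grip_force: 42.8
```

```bash
python3 -m jog '[[[0,0,0],[0,0.1,4],30],[[0,0,0],[0,0,3],30],[[0,0,0],[0,0,0.8],30],[[0,0,0],[0,0,0.4],30],[[0,0,0],[0,0,0.2],30],[[0,0,0],[0,0,0.1],30],[[0,0,0],[0,0,0],30]]'
```

```text
t: 11.18
ee_pos: [0.6458, 0.0676, 0.0597]
orientation: [0.707, 0.707, 0.001, 0.001]
ft_force: [-0.7, -1.3, 4.9]
opening: 0.0519
grip_force: 43.4
```

```bash
python3 -m jog '[[[0,0,0],[0,0,0],75],[[0,0,0],[0,0,0],90],[[0,0,0],[0,0,0],90],[[0,0,0],[0,0,-1],90],[[0,0,0],[0,0,-3],90],[[0,0,0],[0,0,-4],90],[[0,0,0],[0,0,-4],100]]'; python3 -m jog '[[[0,0,0],[1.1,-4.4,0],100],[[0,0,0],[1.1,-4.4,0],100],[[0,0,0],[1.1,-4.4,0],100],[[0,0,0],[1.2,-4.4,0],100],[[0,0,0],[0,0,0],100],[[0,0,0],[0,0,0],100]]'; python3 - <<'E'
from h import *
p,d=snap("top","3")
t=topface("top",p,d,"navy",(200,140,300,230));print(t,onz("top",*t[:2],.1))
E
```

```text
t: 12.05
ee_pos: [0.6451, 0.0677, 0.1801]
orientation: [0.707, 0.707, 0.0, 0.0]
ft_force: [0.1, 1.0, 0.2]
opening: 0.0851
grip_force: 0.0
t: 12.8
ee_pos: [0.4701, 0.1127, 0.1792]
orientation: [0.707, 0.707, 0.001, 0.001]
ft_force: [-0.6, 0.2, 0.2]
opening: 0.0856
grip_force: 0.0
(248.1208953857422, 175.07408142089844, (23.962982177734375, 24.62820053100586), np.float64(0.10131245260267478)) [0.64388126 0.0663439  0.1       ]
```

Navy stands within 1.2 mm of its pad centre. Now teal, grasped with TCP z about 0.060.

```bash
python3 -m jog '[[[0,0,0],[0,0,4],100],[[0,0,0],[0,0,4],100],[[0,0,0],[0,0,2.5],100],[[0,0,0],[0,0,1.5],100],[[0,0,0],[0,0,0],100]]' 40; python3 -m jog '[[[0,0,0],[0,0,0],40],[[0,0,0],[0,0,0],30],[[0,0,0],[0,0,0],30],[[0,0,0],[0,0,0],30],[[0,0,0],[0,0,0],30],[[0,0,0],[0,0,0],30]]' 40
```

```text
t: 13.48
ee_pos: [0.4695, 0.1123, 0.057]
orientation: [0.707, 0.707, -0.001, -0.001]
ft_force: [0.3, -0.4, 1.1]
opening: 0.0854
grip_force: 0.0
t: 14.22
ee_pos: [0.4702, 0.1127, 0.0595]
orientation: [0.707, 0.707, 0.001, 0.001]
ft_force: [0.6, -1.1, 6.5]
opening: 0.0522
grip_force: 42.2
```

```bash
python3 -m jog '[[[0,0,0],[0,0,-4],30],[[0,0,0],[0,0,-4],30],[[0,0,0],[1.1,4.6,0],30],[[0,0,0],[1.1,4.6,0],30],[[0,0,0],[1.1,4.6,0],30],[[0,0,0],[1.1,4.6,0],30],[[0,0,0],[0,0,0],30]]'; python3 -m jog '[[[0,0,0],[0,0,0],30],[[0,0,0],[0,0,0],30]]'
```

```text
t: 15.1
ee_pos: [0.6561, 0.1572, 0.1373]
orientation: [0.707, 0.707, 0.001, 0.001]
ft_force: [0.1, -0.1, -0.5]
opening: 0.0519
grip_force: 42.7
t: 15.35
ee_pos: [0.6517, 0.1564, 0.1383]
orientation: [0.707, 0.707, -0.0, -0.0]
ft_force: [0.2, -1.0, -0.1]
opening: 0.0516
grip_force: 42.7
```

```bash
python3 -m jog '[[[0,0,0],[0,0.1,3],30],[[0,0,0],[0,0,2],30],[[0,0,0],[0,0,0.8],30],[[0,0,0],[0,0,0.4],30],[[0,0,0],[0,0,0.2],30],[[0,0,0],[0,0,0.1],30],[[0,0,0],[0,0,0],30]]'
```

```text
t: 16.23
ee_pos: [0.6545, 0.1567, 0.0745]
orientation: [0.707, 0.707, 0.001, 0.001]
ft_force: [-1.4, 0.7, 5.4]
opening: 0.0521
grip_force: 43.2
```

```bash
python3 -m jog '[[[0,0,0],[0,0,0],75],[[0,0,0],[0,0,0],90],[[0,0,0],[0,0,0],90],[[0,0,0],[0,0,-1],90],[[0,0,0],[0,0,-3],90],[[0,0,0],[0,0,-4],90],[[0,0,0],[0,0,-4],100]]'; python3 -m jog '[[[0,0,0],[3.1,-3.9,0],100],[[0,0,0],[3.1,-3.9,0],100],[[0,0,0],[3.1,-3.9,0],100],[[0,0,0],[3.1,-4,0],100],[[0,0,0],[3.2,-4,0],100],[[0,0,0],[0,0,0],100],[[0,0,0],[0,0,0],100]]'; python3 - <<'E'
from h import *
p,d=snap("top","4")
t=topface("top",p,d,"teal",(180,140,300,230));print(t,onz("top",*t[:2],.12))
E
```

```text
t: 17.1
ee_pos: [0.6541, 0.1566, 0.1951]
orientation: [0.707, 0.707, 0.0, 0.0]
ft_force: [1.0, 1.0, -0.1]
opening: 0.0852
grip_force: 0.0
t: 17.98
ee_pos: [0.4576, 0.3128, 0.194]
orientation: [0.707, 0.707, 0.001, 0.001]
ft_force: [0.6, 0.3, 0.6]
opening: 0.0853
grip_force: 0.0
(202.64517211914062, 169.4813232421875, (24.62342071533203, 24.999826431274414), np.float64(0.12077455938556454)) [0.65263394 0.15662072 0.12      ]
```

```bash
python3 -m jog '[[[0,0,0],[0,0,5],100],[[0,0,0],[0,0,5],100],[[0,0,0],[0,0,4],100],[[0,0,0],[0,0,3],100],[[0,0,0],[0,0,1.3],100],[[0,0,0],[0,0,0],100]]' 40; python3 -m jog '[[[0,0,0],[0,0,0],40],[[0,0,0],[0,0,0],30],[[0,0,0],[0,0,0],30],[[0,0,0],[0,0,0],30],[[0,0,0],[0,0,0],30],[[0,0,0],[0,0,0],30]]' 40
```

```text
t: 18.77
ee_pos: [0.4576, 0.312, 0.0098]
orientation: [0.708, 0.707, -0.001, -0.0]
ft_force: [0.1, 1.1, 0.7]
opening: 0.0855
grip_force: 0.0
t: 19.52
ee_pos: [0.4582, 0.3131, 0.0121]
orientation: [0.707, 0.707, 0.002, 0.001]
ft_force: [-0.2, -0.8, 6.1]
opening: 0.0531
grip_force: 41.9
```

```bash
python3 -m jog '[[[0,0,0],[0,0,-4],30],[[0,0,0],[0,0,-4.5],30],[[0,0,0],[0,0,-4.5],30],[[0,0,0],[0,0,-4],30],[[0,0,0],[0,0,0],30]]'; python3 -m jog '[[[0,0,0],[-5.3,2.1,0],30],[[0,0,0],[-5.3,2.1,0],30],[[0,0,0],[-5.3,2.1,0],30],[[0,0,0],[-5.3,2.1,0],30],[[0,0,0],[-5.3,2.1,0],30],[[0,0,0],[-5.3,2.1,0],30],[[0,0,0],[-5.3,2.2,0],30],[[0,0,0],[-5.4,2.2,0],30]]';python3 -m jog '[[[0,0,0],[0,0,0],30],[[0,0,0],[0,0,0],30],[[0,0,0],[0,0,0],30]]'
```

```text
t: 20.15
ee_pos: [0.4591, 0.3139, 0.1847]
orientation: [0.707, 0.707, 0.004, 0.001]
ft_force: [0.1, 0.6, -1.4]
opening: 0.0533
grip_force: 42.7
t: 21.15
ee_pos: [0.6268, -0.1138, 0.179]
orientation: [0.707, 0.707, -0.0, -0.001]
ft_force: [1.3, 1.0, -0.3]
opening: 0.0528
grip_force: 42.6
t: 21.52
ee_pos: [0.6262, -0.1108, 0.1799]
orientation: [0.707, 0.708, -0.0, -0.001]
ft_force: [-0.5, -0.3, -1.0]
opening: 0.0529
grip_force: 42.6
```

```bash
python3 -m jog '[[[0,0,0],[-0.1,0.1,4.5],30],[[0,0,0],[0,0,4.5],30],[[0,0,0],[0,0,3.5],30],[[0,0,0],[0,0,1.8],30],[[0,0,0],[0,0,0.7],30],[[0,0,0],[0,0,0.3],30],[[0,0,0],[0,0,0.2],30],[[0,0,0],[0,0,0],30]]'
```

```text
t: 22.52
ee_pos: [0.6286, -0.113, 0.0272]
orientation: [0.707, 0.707, 0.001, 0.001]
ft_force: [-1.6, 2.3, 6.1]
opening: 0.0532
grip_force: 43.3
```

Contact felt, so I release, go up and back off, then check.

```bash
python3 -m jog '[[[0,0,0],[0,0,0],75],[[0,0,0],[0,0,0],90],[[0,0,0],[0,0,0],90],[[0,0,0],[0,0,-1],90],[[0,0,0],[0,0,-4],90],[[0,0,0],[0,0,-5],90],[[0,0,0],[0,0,-5],100],[[0,0,0],[0,0,-5],100]]'; python3 -m jog '[[[0,0,0],[-4,-4.5,0],100],[[0,0,0],[-4,-4.5,0],100],[[0,0,0],[-4,-4.5,0],100],[[0,0,0],[-4,-4.5,0],100],[[0,0,0],[-4,-4.5,0],100],[[0,0,0],[0,0,0],100],[[0,0,0],[0,0,0],100],[[0,0,0],[0,0,0],100]]'; python3 - <<'E'
from h import *
p,d=snap("top","5");snap("side","5")
for c,z in [("tan",.06),("orange",.08),("navy",.1),("teal",.12)]:
    t=topface("top",p,d,c,(160,130,400,225));print(c,round(t[3],3),onz("top",*t[:2],z).round(4))
E
```

```text
t: 23.52
ee_pos: [0.6279, -0.1133, 0.2277]
orientation: [0.707, 0.707, 0.0, 0.001]
ft_force: [0.6, -0.4, 0.5]
opening: 0.0856
grip_force: 0.0
t: 24.52
ee_pos: [0.404, -0.3125, 0.2255]
orientation: [0.707, 0.708, 0.0, 0.0]
ft_force: [0.7, 1.0, 0.6]
opening: 0.0852
grip_force: 0.0
tan 0.061 [ 0.6269 -0.1124  0.06  ]
orange 0.081 [ 0.6353 -0.023   0.08  ]
navy 0.102 [0.6439 0.0663 0.1   ]
teal 0.121 [0.6526 0.1563 0.12  ]
```

View pics/top5.png

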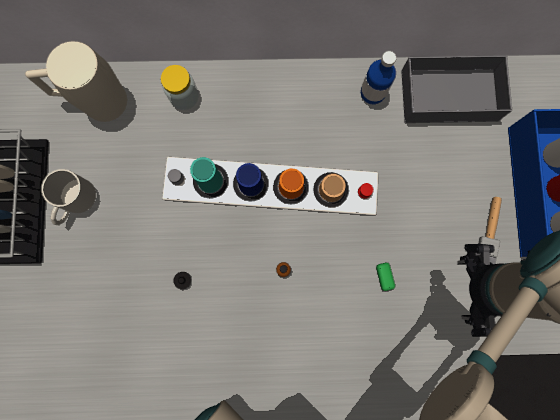

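View pics/side5.png

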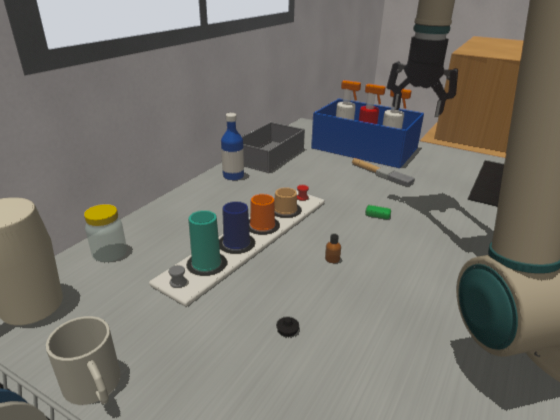

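Both pictures show all four beakers upright and centred on their pads: tan (331,188) next to the red knob (366,190), then orange, navy and teal (208,178). The bottle is undisturbed at (284,270), and the gripper is clear and touching nothing.

```bash
python3 -c "
from cell import robot
print(robot.finish_job())"
```

```text
the job is handed in; nothing more can be done
None
```

The job is handed in at about 25 s: tan, orange, navy and teal stand mouth down in that order from the red knob, each within about 2 mm of its pad's centre by the top camera, and the amber bottle was not moved.

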